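Hold a drawer front against the sprung fence for screwing

TASK

Take the plywood drawer front off its sloping rest and stand it upright on the board of the assembly jig, on the same long thin edge that it rests on now, flat against both rubber-faced posts of the sprung fence and with its ends level with the posts' outer edges. Then press it against the fence with a steady 10 N or so (the fence gives about 1 cm), never ramming it, and finish while still holding it pressed like that, so that a colleague can drive the screws. Leave the screwdriver, the jar and the sanding block alone.

Things in the scene. Friction and masses are not known exactly. Their poses are not given: they have to be found in the camera images.
- panel: Drawer front: flat plywood panel 15 mm thick (its x), 200 long (y), 110 tall (z), 0.15-0.3 kg. Origin: middle of its lower long thin edge; z points to its upper long edge. Starts leaning on the rest 0.61 rad from upright, upper edge towards the robot; the middle 120 mm of its length is free behind and in front, so it can be pinched across its thickness at the middle of its upper edge.
- rest: Fixed wooden rest: base 130 x 220 x 12 mm, sloping foot, two sloping arms 30 mm wide, 160 mm apart (centres), reaching 85 mm up the panel's back; nothing between them above 40 mm. Origin on the bench, 30 mm under the corner of foot and arms; x away from the arms, square to the panel's length, y along it, z up. The base spans x -85 to 45 mm. Draw the panel off up its slope.
- jig: Fixed assembly jig: grey board 220 (x) x 260 (y) mm, top 18 mm above the bench; dark steel block 220 mm long at its far end (x 78 to 108 mm, top 68 mm above the bench), before it the sprung fence. Origin on the bench under the board's centre; x is the pressing direction, y along the fence, z up. The board is clear from x -110 mm to the pads at x 30 mm. A panel pressed down hard on it drags and tilts.
- fence: Sprung fence: two aluminium posts faced with black rubber pads 45 mm wide, 5 to 100 mm above the board, centres at y -77.5 and 77.5 mm (outer edges -100, 100), 110 mm finger gap between above a crossbar (top 33 mm). Origin moves with it: at the board's top, in the pads' pressing plane, midway between; axes as the jig's. Panel in place: its origin at (-7.5, 0, 0) mm here.
- fence_free (a point): Point on the fixed jig where the fence's origin lies when free (30 mm along the jig's x from its origin, 18 mm up); axes as the jig's. The fence slides only along x; its x from this point tells how far it is pushed back: 0 free, 22 mm at its hard stop. It springs back with 1 N per mm, no preload: 10 mm means 10 N.
- screwdriver: Bystander: loose screwdriver lying on the bench beyond the work; origin at its underside.
- jar: Bystander: loose metal jar 60 mm across, 75 mm tall; origin at the centre of its underside.
- sander: Bystander: loose sanding block 70 x 120 x 40 mm; origin at the centre of its underside.
Not all that is in view belongs to the job. Of the things like the panel, leave any that is green or purple; of the rest the larger one is meant.

How it is judged:
At the end, for the whole second after the job is handed in: The robot's fingers hold the panel upright (within 0.06 rad) on the jig's board (lower edge within 5 mm of it), flat against both pads (within 0.06 rad and 4 mm), ends within 12 mm of level with the posts' outer edges, pressed on the pads with 5 to 16 N and still, all through the last second (angle between panel's own z axis and vertical below 0.06 rad and angle between the x axis of panel and the x axis of fence, either way round below 0.06 rad and x of panel in the frame of fence between -0.0115 and -0.004 m and y of panel in the frame of fence between -0.012 and 0.012 m and z of panel in the frame of fence between -0.004 and 0.005 m and contact force between panel and fence between 5 and 16 N and contact force between the fingers and panel above 2 N and linear speed of panel below 0.01 m/s); the arm keeps its last pose, push and grip.
It fails at once if the panel rams the fence with more than 25 N (contact force between panel and fence above 25 N).
It fails at once if the screwdriver is disturbed (moved over 30 mm) (distance of screwdriver from where it was at the start of the episode above 0.03 m).
It fails at once if the jar is disturbed (moved over 30 mm) (distance of jar from where it was at the start of the episode above 0.03 m).
It fails at once if the sanding block is disturbed (moved over 30 mm) (distance of sander from where it was at the start of the episode above 0.03 m).
It also fails if it takes over 51 s, if anything falls off the work surface, if the arm or the gripper's body presses on something with over 40 N, if the wrist force passes 120 N, or if a joint passes its speed limit or range.

ROBOT

A 6-joint arm with a two-finger parallel gripper is mounted at the origin on the work surface. World frame = base frame: x ahead of the robot, y to its left, z up, the work surface at z = 0. Lengths are in m, angles in rad, forces in N, time in s.
With the tool pointing down it reaches from about 0.35 to 0.775 m from the base axis. Payload 5.5 kg.
Tool frame: the origin (TCP) lies midway between the tips of the shut fingers; the grasp point (between the pads) lies 19 mm behind it; z points along the fingers, x is the direction in which the jaws open and shut, and the axes are right-handed (so a half turn about z gives the same grasp; the last joint's range is limited). The gripper opens to 85 mm and grips with 20 to 120 N. Pads are 22 mm wide; open, the fingers measure 114 mm over their backs; the gripper's body (76 mm by 85 mm) begins 54 mm behind the grasp point. The pads swing forward as they close: fully open they stand 13 mm farther back than shut.
Start: joints at [-1.318, 0.313, 0.046, 1.304, 0, 1.431], TCP at [0.22, -0.531, 0.231] pointing down, gripper open.
Joint ranges: [-2.76, 2.76], [-0.86, 1.69], [-1.03, 1.26], [-2.2, 2.34], [-1.47, 1.5], [-3.14, 3.14]. Speed limits (rad/s): [2.57, 2.57, 3.14, 3.14, 3.14, 3.14].

INTERFACE

Orientations are given as a unit quaternion [w, x, y, z].
In Python, from workcell import env gives the robot as it stands. The module is installed in compiled form; this text tells all that it offers.
- The arm moves only by the tool apply_moves, never from a script. Its argument "moves" is a list of rows, each a list of 3 entries, a list of its own where there are three numbers: the shift along the tool's x, y, z in cm, then the turn about the tool's z in degrees, then the opening, from 0 (shut) to 1 (fully open). In form: [[[x, y, z], yaw, gripper], ...]. A call has exactly 10 rows; each row is the pose to reach, as a shift and turn from the pose commanded when the call began, along the tool's axes at that moment; what a row does not reach only later rows make up. A row lasts 1/8 s, in which the tool goes at most 62.5 mm and 10.7 degrees, less where a joint would pass 70% of its speed; a pose out of reach is approached as far as the arm can. A call with a gripper value outside its range is refused whole. The fingers move at their own pace and stop on an object; "squeeze" is the grip in N (left out, the last holds). Time passes only in rows, so rows that repeat a pose let the fingers close, or fill a call up. It gives the time, the measured TCP pose, the force and the opening at its end, in the units of the state.
- env.get_state(): the state, without advancing time (a new reading comes with each control period).
- env.read_camera(name): name is "scene" or "top"; returns a dict with "pixels" (400x640x3 uint8, red, green, blue), "fov_y" (degrees; the focal length in pixels is half the picture's height over the tangent of half this angle, whatever the lens; pixels are square), "cx", "cy" (the principal point, pixels), "world_from_camera" (4x4, takes a point from camera to world coordinates). Camera axes: x right, y down, z forward; pixel columns grow to the right and rows downward; lengths in m; the calibration is good to about 2 mm. A picture is of the moment at which its call begins. There is no depth.
- env.hand_in(): hands the job in, once; it reports no verdict.
The state is a dict: "clock": time; "joint_pos": joint angles; "qvel": joint speeds; "tau": joint torques, N m; "tcp_pos": TCP position; "orientation": TCP orientation; "wrist_force": force on the tool from outside, world axes, zero at the start; "ft_torque": the same for the moment, N m; "finger_gap": finger opening in m.
Only numpy, scipy, OpenCV 4.12 (cv2) and the standard library are available. Lean on these libraries where they do the work, as an engineer would, in place of code of your own. Each camera call takes 0.05 s, during which the arm holds its last target.

## Working session

There is one attempt and no reset: what is moved stays moved. The work goes in short steps, Python scripts to look and compute and a tool call to move; the robot and the scene stay as the last step left them, time stands still between calls to the robot, and variables do not carry over. Pictures are saved under pics/ and viewed, and the job is handed in when it is done.

Besides the shell and the picture viewer there is one more tool, called after "Emit:" as name([rows], argument=value, ...), one row to a line, values as JSON. apply_moves: Moves the arm, as the interface text tells. Its arguments: {"type":"object","properties":{"moves":{"type":"array","items":{"type":"array"}},"squeeze":{"type":"number"}},"required":["moves"]}

```bash
mkdir -p pics; ls; python3 - <<'E'
from workcell import env
import cv2,numpy as np
np.set_printoptions(precision=4,suppress=True)
s=env.get_state()
for k in s: print(k,s[k])
for n in("scene","top"):
    c=env.read_camera(n); cv2.imwrite(f"pics/{n}0.png",cv2.cvtColor(c["pixels"],cv2.COLOR_RGB2BGR))
    print(n,c["fov_y"],c["cx"],c["cy"],c["world_from_camera"],[k for k in c])
E
```

```text
pics
clock 0.0
joint_pos [-1.3176  0.314   0.045   1.3036  0.      1.4312]
qvel [-0.     -0.0013 -0.0009 -0.0005  0.001  -0.0009]
tau [ -0.0002 -48.0624  29.8536   0.0193  -0.0001   0.    ]
tcp_pos [ 0.22   -0.5307  0.2304]
orientation [-0.0006  0.8315 -0.5555 -0.0007]
wrist_force [-0.4819  0.9937 -0.0337]
ft_torque [ 0.0385 -0.005  -0.0217]
finger_gap 0.0853998550910945
scene 53.23345240286312 314.4398558769743 200.2656586027584 [[ 0.3118  0.764  -0.5649  1.1736]
 [ 0.95   -0.261   0.1714 -0.3315]
 [-0.0165 -0.5901 -0.8072  1.0672]
 [ 0.      0.      0.      1.    ]] ['pixels', 'fov_y', 'cx', 'cy', 'world_from_camera']
top 52.80392277391722 320.11833667401993 197.63366681353233 [[-0.0202 -0.9927  0.1189  0.3859]
 [-0.9994  0.0168 -0.0295 -0.1052]
 [ 0.0273 -0.1194 -0.9925  1.0458]
 [ 0.      0.      0.      1.    ]] ['pixels', 'fov_y', 'cx', 'cy', 'world_from_camera']
```

View pics/scene0.png

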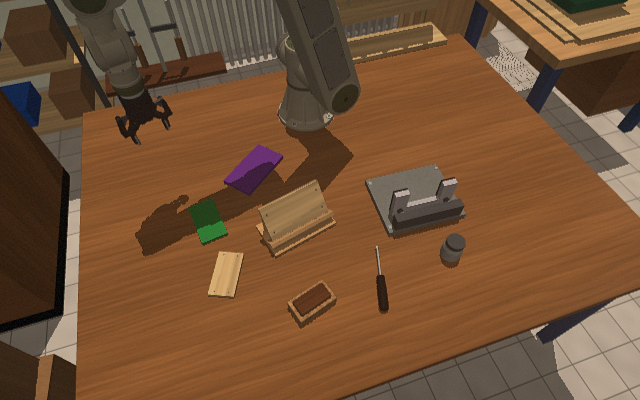

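View pics/top0.png

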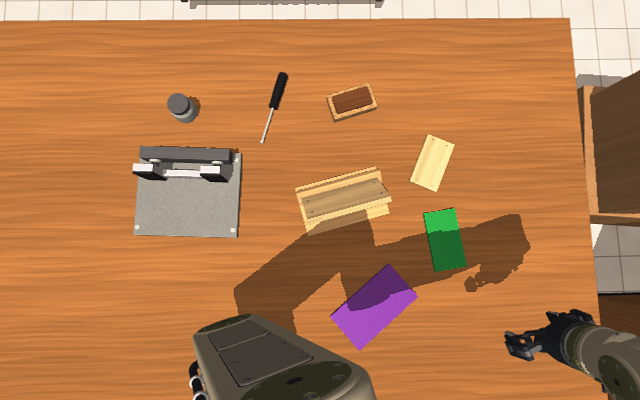

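Candidates for the panel, by top-view pixel, are: 
- plywood on the rest (345,198)
- small plywood piece lying flat (432,162)
- green piece (445,238)
- purple piece (373,305)

Green and purple are excluded. Of the two plywood ones, the larger leans on the rest, so I choose that one. I'll check it with a close crop.

```bash
python3 - <<'E'
import cv2
a=cv2.imread("pics/top0.png"); b=cv2.imread("pics/scene0.png")
cv2.imwrite("pics/c1.png",cv2.resize(a[155:245,285:405],None,fx=6,fy=6,interpolation=cv2.INTER_CUBIC))
cv2.imwrite("pics/c2.png",cv2.resize(b[170:265,245:345],None,fx=6,fy=6,interpolation=cv2.INTER_CUBIC))
cv2.imwrite("pics/c3.png",cv2.resize(a[135:245,125:255],None,fx=5,fy=5,interpolation=cv2.INTER_CUBIC))
cv2.imwrite("pics/c4.png",cv2.resize(b[155:245,355:475],None,fx=6,fy=6,interpolation=cv2.INTER_CUBIC))
E
```

```text
(no output)
```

View pics/c1.png

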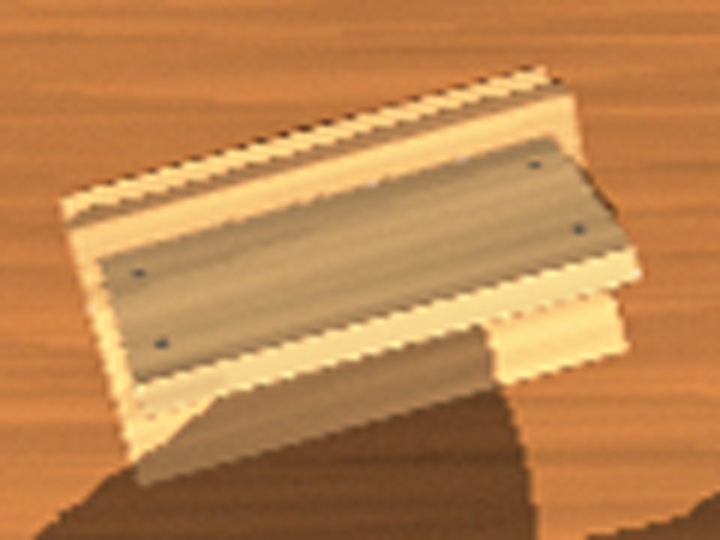

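View pics/c2.png

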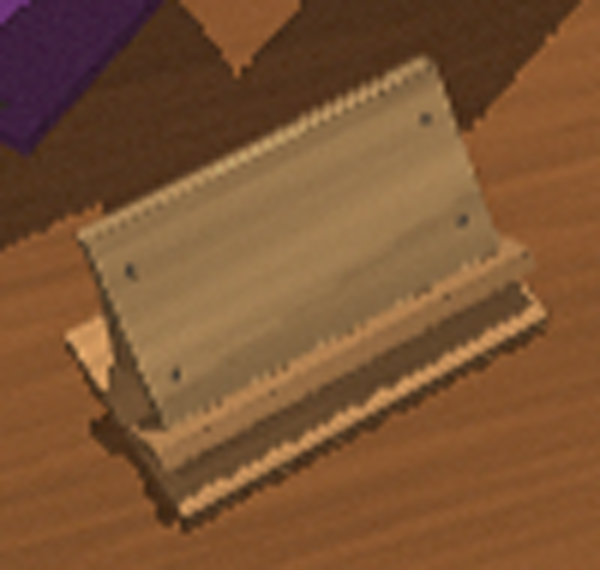

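View pics/c3.png

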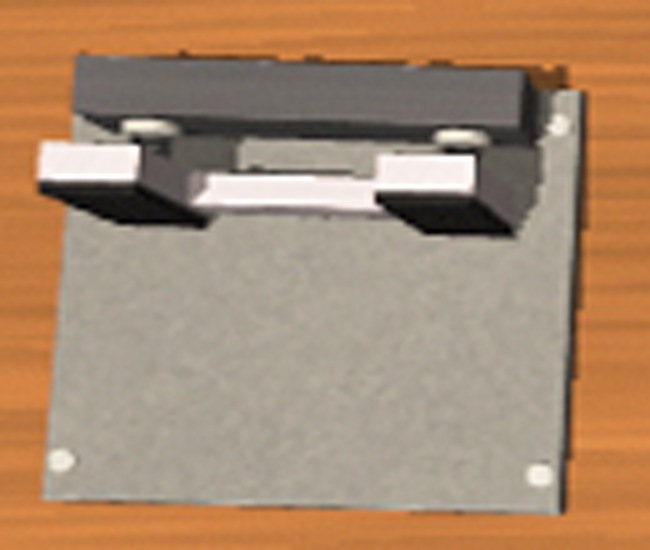

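View pics/c4.png

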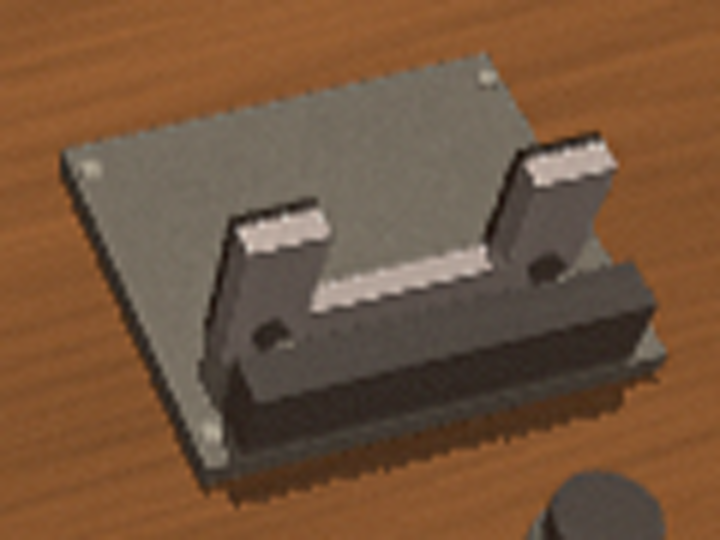

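The crops confirm the choice: the plywood panel leans on the rest, with its bright upper thin edge running from about (307,220) to (390,198) in the top view. The jig board spans (134,235) to (241,153), and the white post tops are at about (145,167) and (210,169). Next I turn corner picks into poses.

```bash
cat > h.py <<'E'
from workcell import env
import cv2,numpy as np
np.set_printoptions(precision=4,suppress=True)
def cam(n,name=None):
    c=env.read_camera(n)
    if name: cv2.imwrite(f"pics/{name}.png",cv2.cvtColor(c["pixels"],cv2.COLOR_RGB2BGR))
    return c
def ray(c,p):
    f=200/np.tan(np.radians(c["fov_y"]/2)); T=c["world_from_camera"]
    d=T[:3,:3]@np.array([(p[0]-c["cx"])/f,(p[1]-c["cy"])/f,1]); return T[:3,3],d/np.linalg.norm(d)
def onz(c,p,z):
    o,d=ray(c,p); return o+d*(z-o[2])/d[2]
def tri(c1,p1,c2,p2):
    o,d=ray(c1,p1);q,e=ray(c2,p2)
    A=np.stack([d,-e],1); s=np.linalg.lstsq(A,q-o,rcond=None)[0]
    a=o+d*s[0];b=q+e*s[1]; return (a+b)/2,np.linalg.norm(a-b)
def pj(c,P):
    f=200/np.tan(np.radians(c["fov_y"]/2)); q=np.linalg.inv(c["world_from_camera"])@np.r_[P,1]
    return np.array([c["cx"]+f*q[0]/q[2],c["cy"]+f*q[1]/q[2]])
E
python3 - <<'E'
from h import *
T=cam("top");S=cam("scene")
t1=lambda x,y:(285+(x+.5)/6-.5,155+(y+.5)/6-.5); s2=lambda x,y:(245+(x+.5)/6-.5,170+(y+.5)/6-.5)
t3=lambda x,y:(125+(x+.5)/5-.5,135+(y+.5)/5-.5); s4=lambda x,y:(355+(x+.5)/6-.5,155+(y+.5)/6-.5)
print("panel front-top +y",*tri(T,t1(135,383),S,s2(88+347,75)))
print("panel front-top -y",*tri(T,t1(628,250),S,s2(90,242)))
print("panel rear-top +y",*tri(T,t1(143,412),S,s2(425,55)))
print("panel rear-top -y",*tri(T,t1(640,275),S,s2(80,233)))
# rest base bottom corners/top z=.012
for n,p in dict(fl=(132,468),fr=(628,350),).items(): print("base",n,onz(T,t1(*p),.012))
for n,p in dict(a=(180,512),b=(548,315)).items(): print("base front scene",n,onz(S,s2(*p),.012))
print("jig top view near +y,near -y,far -y")
J=[onz(T,t3(*p),.018) for p in((43,498),(562,514),(584,92))]
for j in J:print(j)
print("jig scene: near-y,near+y, far-y")
for p in((62,152),(488,52),(210,472),(665,350)):print(onz(S,s4(*p),.018))
print("post top pad edges, z=.118 top view: +y outer, -y outer (pad front top), inner")
for p in((37,183),(140,185),(376,192),(476,194)):print(onz(T,t3(*p),.118))
for p in((232,225),(318,203),(525,153),(603,135)):print("sc",onz(S,s4(*p),.118))
E
```

```text
panel front-top +y [ 0.4491 -0.1017  0.1211] 0.00011526272529224484
panel front-top -y [ 0.4966 -0.2922  0.1262] 0.0006238087253557175
panel rear-top +y [ 0.4379 -0.104   0.125 ] 0.0014022051699219829
panel rear-top -y [ 0.4874 -0.2962  0.1232] 0.0023464045677981807
base fl [ 0.4203 -0.0995  0.012 ]
base fr [ 0.4669 -0.3139  0.012 ]
base front scene a [ 0.5886 -0.2829  0.012 ]
base front scene b [ 0.5378 -0.07    0.012 ]
jig top view near +y,near -y,far -y
[0.4244 0.3356 0.018 ]
[0.4114 0.0763 0.018 ]
[0.6289 0.0659 0.018 ]
jig scene: near-y,near+y, far-y
[0.4136 0.079  0.018 ]
[0.4245 0.34   0.018 ]
[0.6325 0.07   0.018 ]
[0.6406 0.3273 0.018 ]
post top pad edges, z=.118 top view: +y outer, -y outer (pad front top), inner
[0.5658 0.3005 0.118 ]
[0.5642 0.2534 0.118 ]
[0.5592 0.1451 0.118 ]
[0.5576 0.099  0.118 ]
sc [0.5566 0.1017 0.118 ]
sc [0.5578 0.148  0.118 ]
sc [0.5626 0.2609 0.118 ]
sc [0.5649 0.304  0.118 ]
```

Fitted poses:

| Item | Position (m) | Yaw |
|---|---|---|
| Rest | (0.5225, -0.187) | about 13.5° |
| Middle of panel's upper edge | (0.467, -0.199, 0.125) | about 13.5° |
| Free fence origin | (0.5605, 0.2015, 0.018) | about -2.5° |

First I go above the panel's upper edge with the jaws across its thickness, aiming for (0.477, -0.198).

Emit:
apply_moves([
  [[-1,-2,0],-5,1],
  [[-4,-6,0],-14,1],
  [[-7,-11,0],-24,1],
  [[-10,-16,0],-34,1],
  [[-13,-22,0],-44,1],
  [[-16,-27,0],-54,1],
  [[-19,-32,0],-64,1],
  [[-20.8,-35.5,0],-73,1],
  [[-21.1,-36.5,-1],-81,1],
  [[-21.1,-36.5,-1],-81,1],
], squeeze=40)

```text
clock: 1.45
tcp_pos: [0.4773, -0.196, 0.2416]
orientation: [0.0, 0.993, 0.118, 0.0]
wrist_force: [-0.2, -0.7, 0.1]
finger_gap: 0.0858
```

```bash
python3 - <<'E'
from h import *
T=cam("top","t1");S=cam("scene","s1")
a=cv2.imread("pics/s1.png")[80:280,220:420]; b=cv2.imread("pics/t1.png")[130:280,270:440]
cv2.imwrite("pics/m1.png",np.hstack([cv2.resize(a,(400,400)),cv2.resize(b,(400,400))]))
E
```

```text
(no output)
```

View pics/m1.png

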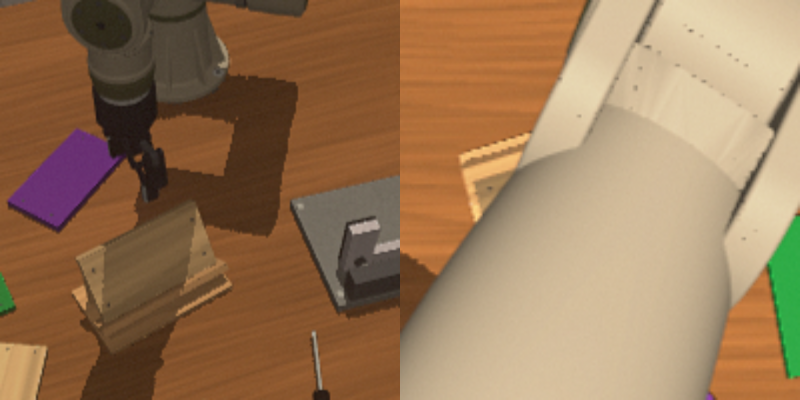

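Emit:
apply_moves([
  [[0,0.2,2],0,1],
  [[0,0.2,5],0,1],
  [[0,0.2,8],0,1],
  [[0,0.2,10.5],0,1],
  [[0,0.2,12.5],0,1],
  [[0,0.2,13.5],0,1],
  [[0,0.2,14.2],0,1],
  [[0,0.2,14.4],0,1],
  [[0,0.2,14.4],0,1],
  [[0,0.2,14.4],0,1],
])

```text
clock: 2.8
tcp_pos: [0.4774, -0.1987, 0.0979]
orientation: [0.0, 0.993, 0.118, 0.0]
wrist_force: [0.7, 1.2, -0.6]
finger_gap: 0.0854
```

```bash
python3 - <<'E'
from h import *
S=cam("scene","s2")
a=cv2.imread("pics/s2.png")[130:270,230:370]
cv2.imwrite("pics/m2.png",cv2.resize(a,(560,560),interpolation=cv2.INTER_CUBIC))
s=env.get_state();print(s["tcp_pos"],s["wrist_force"])
E
```

```text
[ 0.4774 -0.1987  0.0978] [-0.2497 -0.057   0.2777]
```

View pics/m2.png

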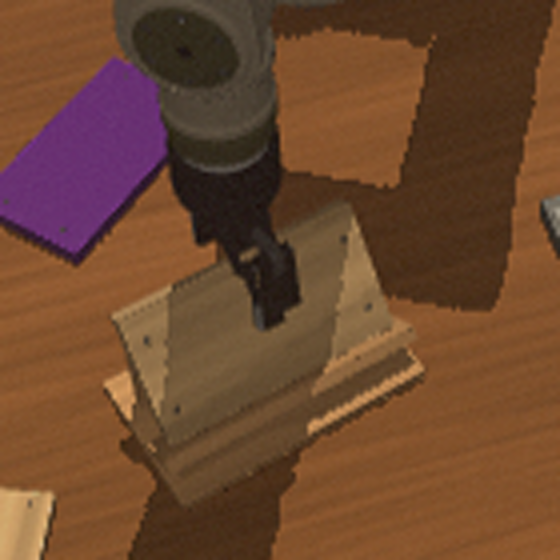

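The fingers straddle the upper edge at its middle, with the front finger's tip at about (265,325) in the crop. Next I close gently.

Emit:
apply_moves([
  [[0,0,0],0,0.7],
  [[0,0,0],0,0.5],
  [[0,0,0],0,0.4],
  [[0,0,0],0,0.3],
  [[0,0,0],0,0.2],
  [[0,0,0],0,0],
  [[0,0,0],0,0],
  [[0,0,0],0,0],
  [[0,0,0],0,0],
  [[0,0,0],0,0],
], squeeze=25)

```text
clock: 4.1
tcp_pos: [0.4777, -0.1985, 0.0986]
orientation: [0.0, 0.993, 0.118, 0.001]
wrist_force: [-2.2, 1.7, 8.0]
finger_gap: 0.0311
```

```bash
python3 - <<'E'
from h import *
S=cam("scene","s3")
a=cv2.imread("pics/s3.png")[130:270,230:370]
cv2.imwrite("pics/m3.png",cv2.resize(a,(560,560),interpolation=cv2.INTER_CUBIC))
s=env.get_state();print(s["tcp_pos"],s["wrist_force"],s["ft_torque"],s["finger_gap"])
E
```

```text
[ 0.4776 -0.1984  0.0986] [-2.3641  1.7502  7.8496] [ 0.4474  0.0103 -0.0187] 0.031178035462557034
```

View pics/m3.png

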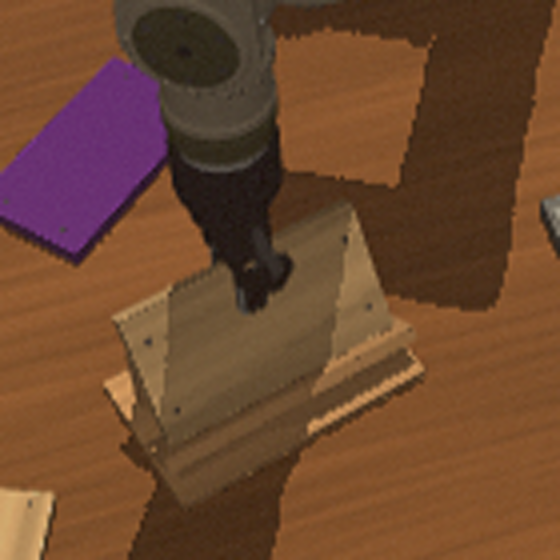

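The panel is unmoved and pinched at a 31 mm gap, as the geometry predicted. Now I draw it up the slope in stages.

Emit:
apply_moves([
  [[0,0,0],0,0],
  [[0,0,0],0,0],
  [[-0.2,0,-0.3],0,0],
  [[-0.5,0,-0.7],0,0],
  [[-0.8,0,-1.15],0,0],
  [[-1.1,0,-1.6],0,0],
  [[-1.4,0,-2.0],0,0],
  [[-1.7,0,-2.4],0,0],
  [[-1.7,0,-2.4],0,0],
  [[-1.7,0,-2.4],0,0],
], squeeze=40)

```text
clock: 5.4
tcp_pos: [0.4654, -0.203, 0.1235]
orientation: [0.001, 0.993, 0.118, 0.005]
wrist_force: [8.1, 2.6, 4.0]
finger_gap: 0.0281
```

```bash
python3 - <<'E'
from h import *
S=cam("scene","s4")
a=cv2.imread("pics/s4.png")[130:270,230:370]
cv2.imwrite("pics/m4.png",cv2.resize(a,(560,560),interpolation=cv2.INTER_CUBIC))
s=env.get_state();print(s["tcp_pos"],s["wrist_force"],s["ft_torque"],s["finger_gap"])
E
```

```text
[ 0.4654 -0.203   0.1235] [7.5881 2.9421 3.6869] [ 0.7309 -2.4729  0.0551] 0.027729839684165092
```

View pics/m4.png

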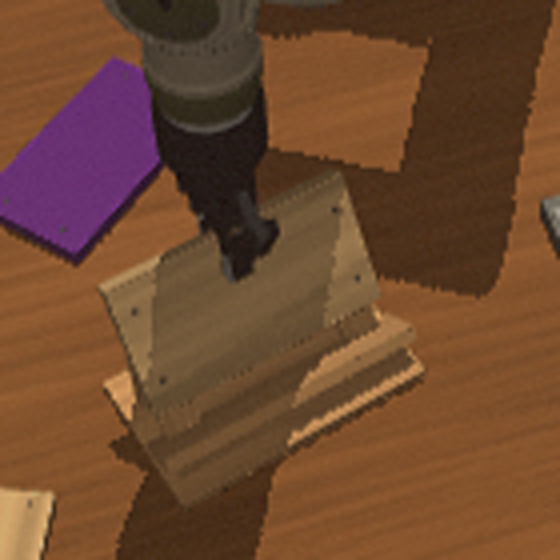

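The panel is sliding up with the fingers and starting to right itself (gap 28 mm). I continue until it's clear.

Emit:
apply_moves([
  [[-0.3,0,-0.6],0,0],
  [[-0.6,0,-1.3],0,0],
  [[-1.0,0,-2.0],0,0],
  [[-1.4,0,-2.8],0,0],
  [[-1.8,0,-3.6],0,0],
  [[-2.3,0,-4.4],0,0],
  [[-2.8,0,-5.2],0,0],
  [[-3.3,0,-6.2],0,0],
  [[-3.8,0,-7.2],0,0],
  [[-4.2,0,-8.2],0,0],
])

```text
clock: 6.7
tcp_pos: [0.4189, -0.2122, 0.2036]
orientation: [-0.0, 0.993, 0.117, -0.0]
wrist_force: [0.2, 1.1, -2.0]
finger_gap: 0.0142
```

```bash
python3 - <<'E'
from h import *
S=cam("scene","s5")
a=cv2.imread("pics/s5.png")[90:270,210:390]
cv2.imwrite("pics/m5.png",cv2.resize(a,(580,580),interpolation=cv2.INTER_CUBIC))
s=env.get_state();print(s["tcp_pos"],s["wrist_force"],s["ft_torque"],s["finger_gap"],s["orientation"])
E
```

```text
[ 0.4192 -0.2127  0.205 ] [-1.0132 -0.4938 -2.0201] [-0.0244 -0.0218 -0.0003] 0.013936860325508194 [0.0005 0.9931 0.1174 0.0003]
```

View pics/m5.png

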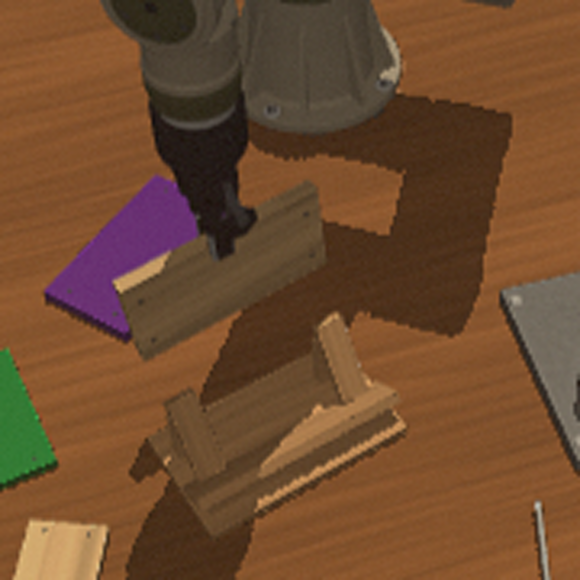

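The panel is off the rest and flat between the pads (gap about 14 mm). In the crop its front face has corners at (122,290), (318,183), (326,262) and (147,358). Casting these onto the front-face plane gives its place in the grip.

```bash
python3 - <<'E'
from h import *
a=cv2.imread("pics/s5.png")[155:205,240:320]
cv2.imwrite("pics/m5b.png",cv2.resize(a,None,fx=10,fy=10,interpolation=cv2.INTER_CUBIC))
E
```

```text
(no output)
```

View pics/m5b.png

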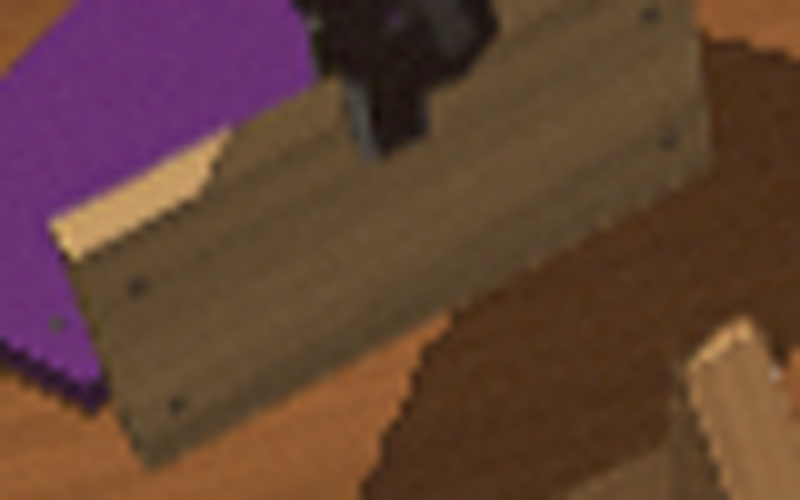

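```bash
python3 - <<'E'
from h import *
c=cam("scene"); s=env.get_state(); p=s["tcp_pos"]
w,a,b,_=s["orientation"]; th=2*np.arctan2(b,a); X=np.array([np.cos(th),np.sin(th),0]);L=np.array([-X[1],X[0],0])
for n,q in dict(TL=(75,262),BL=(150,470),BR=(713,172),n1=(137,287),n2=(177,404),n3=(650,15),n4=(669,138)).items():
    o,d=ray(c,(240+(q[0]+.5)/10-.5,155+(q[1]+.5)/10-.5)); P=o+d*(((p+X*.0075-o)@X)/(d@X)); print(n,"along",(P-p)@L*1e3,"z",(P-p)[2]*1e3)
print(p,np.degrees(th))
E
```

```text
TL along -96.83632463975114 z 5.228079266240887
BL along -89.53340065582218 z -98.23726731742502
BR along 107.62344431780645 z -85.83777666726691
n1 along -81.07379945025053 z -16.439449617933448
n2 along -76.9914882730141 z -74.37654310231449
n3 along 88.3517816315183 z -2.7335307738850787
n4 along 92.64244853614643 z -60.363757518650004
[ 0.4197 -0.2128  0.2045] 13.47232922484371
```

The panel is rolled about 0.07 rad in its own plane (+y end high), and its centre sits about 2.5 mm to +y of the TCP. I'll correct the roll by setting it down on the board with a low squeeze. First I carry it over to in front of the fence.

Emit:
apply_moves([
  [[0,0,-0.6],0,0],
  [[0,0,-1.6],0,0],
  [[0.3,-0.6,-2.6],0,0],
  [[1,-2,-3.2],1,0],
  [[2,-4,-3.5],2,0],
  [[3.2,-6.5,-3.5],3,0],
  [[4.5,-9,-3.5],4,0],
  [[5.8,-11.5,-3.5],5,0],
  [[7.1,-14,-3.5],6,0],
  [[8.4,-16.5,-3.5],7,0],
])

```text
clock: 8.05
tcp_pos: [0.4631, -0.0309, 0.2389]
orientation: [0.0, 0.998, 0.057, 0.0]
wrist_force: [0.1, -1.1, -1.5]
finger_gap: 0.0136
```

```bash
python3 - <<'E'
from h import *
s=env.get_state(); p=s["tcp_pos"];q=s["orientation"];th=2*np.arctan2(q[2],q[1])
X=np.array([np.cos(th),np.sin(th)]);Y=np.array([np.sin(th),-np.cos(th)])
d=np.array([.518,.201])-p[:2]; print(p,np.degrees(th),s["finger_gap"],"to go cm",d@X*100,d@Y*100,"yaw",np.degrees(th)+2.5)
E
```

```text
[ 0.4631 -0.0309  0.2389] 6.495742407060775 0.013646675315375025 to go cm 8.082057578863763 -22.42133281309832 yaw 8.995742407060774
```

Emit:
apply_moves([
  [[0.8,-2.5,0],1,0],
  [[1.8,-5,0],2,0],
  [[2.8,-8,0],3,0],
  [[3.9,-11,0],4.5,0],
  [[5,-14,0],6,0],
  [[6,-17,0],7,0],
  [[7,-19.5,0],8,0],
  [[7.7,-21.3,0],8.7,0],
  [[8.1,-22.4,0.5],9,0],
  [[8.1,-22.4,1.5],9,0],
])

```text
clock: 9.3
tcp_pos: [0.5181, 0.2002, 0.2231]
orientation: [0.0, 1.0, -0.021, 0.0]
wrist_force: [-1.1, -0.2, -2.2]
finger_gap: 0.0143
```

Emit:
apply_moves([
  [[0,0,1],0,0],
  [[0,0,2.5],0,0],
  [[0,0,4],0,0],
  [[0,0,5],0,0],
  [[0,0,6],0,0],
  [[0,0,6.7],0,0],
  [[0,0,7],0,0],
  [[0,0,7],0,0],
  [[0,0,7],0,0],
  [[0,0,7],0,0],
])

```text
clock: 10.55
tcp_pos: [0.5181, 0.1995, 0.1536]
orientation: [-0.0, 1.0, -0.022, 0.0]
wrist_force: [-0.5, -0.2, -0.5]
finger_gap: 0.0141
```

```bash
python3 - <<'E'
from h import *
S=cam("scene","s6");T=cam("top","t6")
a=cv2.imread("pics/s6.png")[110:250,350:490];b=cv2.imread("pics/t6.png")[120:260,110:260]
cv2.imwrite("pics/m6.png",np.hstack([cv2.resize(x,(400,400),interpolation=cv2.INTER_CUBIC) for x in(a,b)]))
s=env.get_state();print(s["tcp_pos"],s["wrist_force"],s["ft_torque"],s["finger_gap"],s["orientation"])
E
```

```text
[0.518  0.1995 0.1535] [-0.399  -0.1247 -1.3228] [-0.0198  0.0178 -0.0183] 0.013863760183517822 [ 0.      0.9998 -0.0218  0.0002]
```

View pics/m6.png

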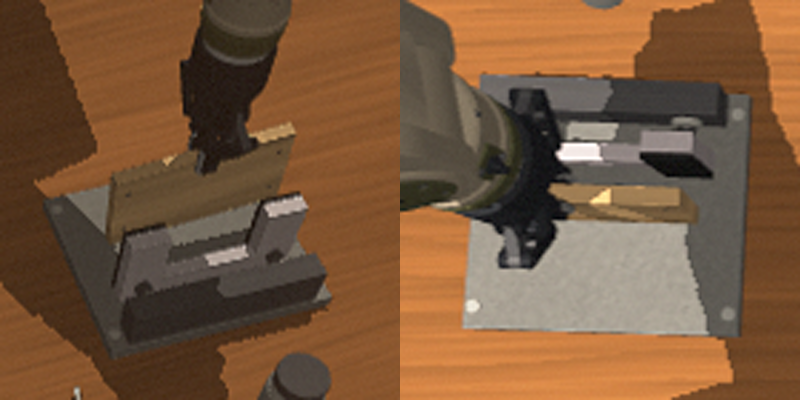

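The panel is above the board about 35 mm short of the fence. In the left crop its face spans (110,175) to (295,205). Next I lower it slowly with a light squeeze so the board levels it.

Emit:
apply_moves([
  [[0,0,0.8],0,0],
  [[0,0,1.6],0,0],
  [[0,0,2.4],0,0],
  [[0,0,2.9],0,0],
  [[0,0,3.2],0,0],
  [[0,0,3.4],0,0],
  [[0,0,3.5],0,0],
  [[0,0,3.6],0,0],
  [[0,0,3.7],0,0],
  [[0,0,3.8],0,0],
], squeeze=20)

```text
clock: 11.9
tcp_pos: [0.5184, 0.2001, 0.1161]
orientation: [-0.001, 1.0, -0.022, 0.001]
wrist_force: [-0.7, 2.2, 4.6]
finger_gap: 0.0141
```

Emit:
apply_moves([
  [[0,0,0.05],0,0],
  [[0,0,0.1],0,0],
  [[0,0,0.15],0,0],
  [[0,0,0.2],0,0],
  [[0,0,0.25],0,0],
  [[0,0,0.3],0,0],
  [[0,0,0.35],0,0],
  [[0,0,0.4],0,0],
  [[0,0,0.4],0,0],
  [[0,0,0.4],0,0],
])

```text
clock: 13.15
tcp_pos: [0.5195, 0.2011, 0.1135]
orientation: [-0.002, 1.0, -0.021, 0.002]
wrist_force: [-1.3, 7.0, 9.9]
finger_gap: 0.0142
```

```bash
python3 - <<'E'
from h import *
S=cam("scene","s7")
a=cv2.imread("pics/s7.png")[130:230,370:490]
cv2.imwrite("pics/m7.png",cv2.resize(a,(720,600),interpolation=cv2.INTER_CUBIC))
s=env.get_state();print(s["tcp_pos"],s["wrist_force"],s["ft_torque"],s["finger_gap"],s["orientation"])
E
```

```text
[0.5194 0.2012 0.1135] [-0.9064  5.957   9.2578] [ 0.7777  0.4169 -0.0761] 0.01421255633971068 [-0.0017  0.9998 -0.0213  0.0021]
```

View pics/m7.png

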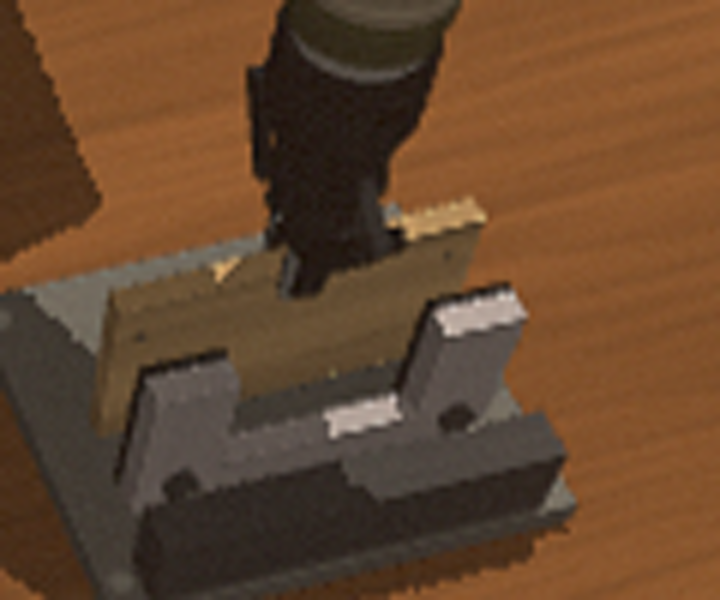

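```bash
cat >> h.py <<'E'
def facepts(c,picks,off,sc,th=None):
    s=env.get_state();p=s["tcp_pos"];q=s["orientation"]
    if th is None: th=2*np.arctan2(q[2],q[1])
    X=np.array([np.cos(th),np.sin(th),0]);L=np.array([-X[1],X[0],0]);r={}
    for n,k in picks.items():
        o,d=ray(c,(off[0]+(k[0]+.5)/sc-.5,off[1]+(k[1]+.5)/sc-.5));P=o+d*(((p+X*.0075-o)@X)/(d@X))
        r[n]=P; print(n,"along %.1f z %.1f"%((P-p)@L*1e3,P[2]*1e3),P)
    return r
E
python3 - <<'E'
from h import *
c=cam("scene")
r=facepts(c,dict(TL=(110,313),TR=(476,229),n1=(140,337),n3=(447,256),bot=(265,400),bot2=(400,370)),(370,130),6)
E
```

```text
TL along -102.7 z 128.5 [0.5226 0.0983 0.1285]
TR along 98.7 z 126.2 [0.5311 0.2995 0.1262]
n1 along -82.5 z 101.8 [0.5234 0.1184 0.1018]
n3 along 87.2 z 108.7 [0.5307 0.2879 0.1087]
bot along 3.7 z 15.3 [0.5271 0.2046 0.0153]
bot2 along 84.7 z 12.3 [0.5305 0.2855 0.0123]
```

```bash
python3 - <<'E'
import cv2,numpy as np
a=cv2.imread("pics/s7.png")
l=a[165:210,380:420];r=a[155:200,415:455]
f=lambda x:cv2.resize(cv2.convertScaleAbs(x,alpha=1.6),(400,450),interpolation=cv2.INTER_CUBIC)
cv2.imwrite("pics/m7b.png",np.hstack([f(l),f(r)]))
E
```

```text
(no output)
```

View pics/m7b.png

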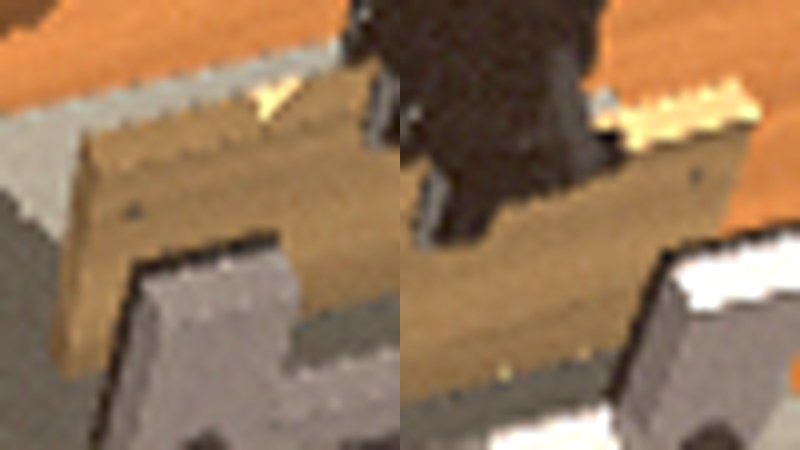

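```bash
python3 - <<'E'
from h import *
c=cam("scene")
facepts(c,dict(TL=(92,182),n1=(133,211),b0=(300,343)),(380,165),10)
facepts(c,dict(TR=(350,122),n3=(295,176),b1=(5,402),b2=(210,345)),(415,155),10)
E
```

```text
TL along -99.1 z 122.4 [0.5227 0.1018 0.1224]
n1 along -82.8 z 102.4 [0.5234 0.1181 0.1024]
b0 along -9.3 z 6.0 [0.5265 0.1915 0.006 ]
TR along 99.7 z 130.6 [0.5312 0.3004 0.1306]
n3 along 86.9 z 109.2 [0.5306 0.2877 0.1092]
b1 along 6.9 z 22.3 [0.5272 0.2078 0.0223]
b2 along 78.7 z 26.3 [0.5303 0.2795 0.0263]
```

The roll is down to about 0.04 rad (nails and upper edge agree), and the panel's one end touches the board. Rather than push harder, I'll open the fingers by a few mm so the panel settles flat on the board, then grip again.

Emit:
apply_moves([
  [[0,0,0],0,0.2],
  [[0,0,0],0,0.2],
  [[0,0,0],0,0.23],
  [[0,0,0],0,0.23],
  [[0,0,0],0,0.23],
  [[0,0,0],0,0.23],
  [[0,0,0],0,0.23],
  [[0,0,0],0,0.23],
  [[0,0,0],0,0.23],
  [[0,0,0],0,0.23],
])

```text
clock: 14.55
tcp_pos: [0.5179, 0.1994, 0.1113]
orientation: [0.0, 1.0, -0.022, 0.0]
wrist_force: [-0.1, 0.1, 0.3]
finger_gap: 0.0199
```

```bash
python3 - <<'E'
from h import *
c=cam("scene","s8");a=cv2.imread("pics/s8.png")
l=a[165:210,380:420];r=a[155:200,415:455]
f=lambda x:cv2.resize(cv2.convertScaleAbs(x,alpha=1.6),(400,450),interpolation=cv2.INTER_CUBIC)
cv2.imwrite("pics/m8b.png",np.hstack([f(l),f(r)]))
s=env.get_state();print(s["tcp_pos"],s["wrist_force"],s["ft_torque"],s["finger_gap"],s["orientation"])
E
```

```text
[0.5179 0.1994 0.1113] [0.1087 0.4133 0.2925] [ 0.0173 -0.023  -0.0832] 0.019621230272723254 [ 0.      0.9998 -0.0218  0.    ]
```

View pics/m8b.png

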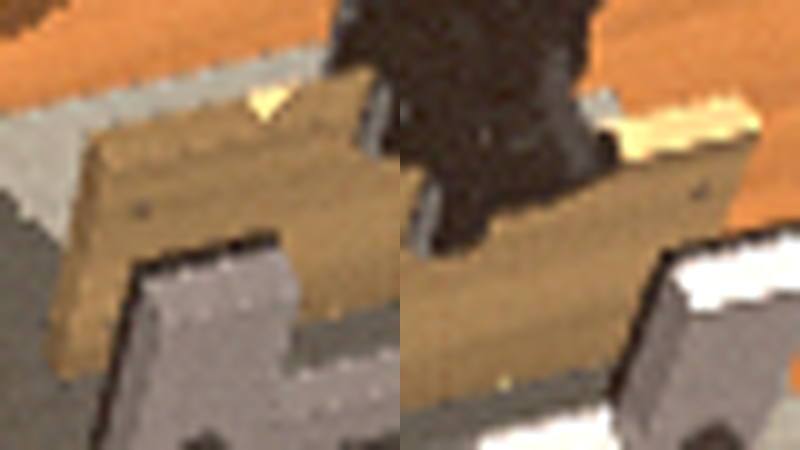

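The right end dropped and the panel now stands on the board with no force on the wrist. I grip it again.

Emit:
apply_moves([
  [[0,0,0],0,0.19],
  [[0,0,0],0,0.17],
  [[0,0,0],0,0.15],
  [[0,0,0],0,0],
  [[0,0,0],0,0],
  [[0,0,0],0,0],
  [[0,0,0],0,0],
  [[0,0,0],0,0],
  [[0,0,0],0,0],
  [[0,0,0],0,0],
], squeeze=30)

```text
clock: 15.85
tcp_pos: [0.518, 0.1995, 0.1113]
orientation: [0.0, 1.0, -0.022, 0.0]
wrist_force: [0.4, 0.3, 1.3]
finger_gap: 0.0144
```

```bash
python3 - <<'E'
from h import *
c=cam("scene","s9");a=cv2.imread("pics/s9.png")
l=a[165:210,380:420];r=a[155:200,415:455]
f=lambda x:cv2.resize(cv2.convertScaleAbs(x,alpha=1.6),(400,450),interpolation=cv2.INTER_CUBIC)
cv2.imwrite("pics/m9b.png",np.hstack([f(l),f(r)]))
s=env.get_state();print(s["tcp_pos"],s["wrist_force"],s["ft_torque"],s["finger_gap"],s["orientation"])
E
```

```text
[0.518  0.1995 0.1114] [ 0.0841 -0.2409  1.7081] [ 0.0066 -0.091   0.0045] 0.013816856982488775 [ 0.      0.9998 -0.0217  0.0001]
```

View pics/m9b.png

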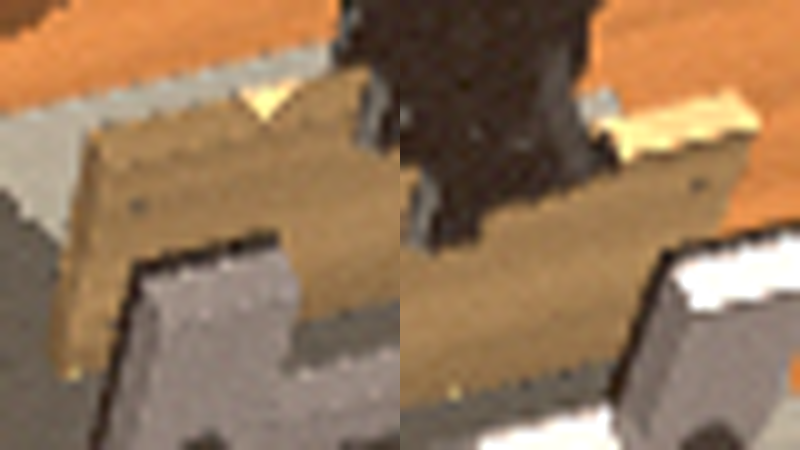

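```bash
python3 - <<'E'
from h import *
c=cam("scene")
facepts(c,dict(TL=(100,180),n1=(138,205),b0=(305,347)),(380,165),10)
facepts(c,dict(TR=(348,132),n3=(297,184),b1=(5,410),b2=(210,357)),(415,155),10)
E
```

```text
TL along -93.9 z 120.4 [0.5214 0.1053 0.1204]
n1 along -78.9 z 102.9 [0.5221 0.1203 0.1029]
b0 along -4.2 z 0.7 [0.5253 0.195  0.0007]
TR along 103.3 z 123.9 [0.53   0.3023 0.1239]
n3 along 91.7 z 102.9 [0.5295 0.2907 0.1029]
b1 along 10.6 z 15.5 [0.526  0.2098 0.0155]
b2 along 83.3 z 17.3 [0.5291 0.2824 0.0173]
```

The nails are level now, so the roll is about 0, and the panel's centre is within about 1 mm of the fence's centre in the same camera. I lift it 1 mm and advance towards the fence, about 35 mm away.

Emit:
apply_moves([
  [[0,0,-0.1],0,0],
  [[0.1,0,-0.1],0,0],
  [[0.4,0,-0.1],0,0],
  [[0.8,0,-0.1],0,0],
  [[1.2,0,-0.1],0,0],
  [[1.6,0,-0.1],0,0],
  [[2.0,0,-0.1],0,0],
  [[2.4,0,-0.1],0,0],
  [[2.7,0,-0.1],0,0],
  [[2.8,0,-0.1],0,0],
])

```text
clock: 17.2
tcp_pos: [0.5461, 0.1982, 0.1122]
orientation: [0.0, 1.0, -0.022, 0.0]
wrist_force: [-0.1, 0.7, -1.8]
finger_gap: 0.0143
```

Emit:
apply_moves([
  [[0,0,0],0,0],
  [[0.1,0,0],0,0],
  [[0.2,0,0],0,0],
  [[0.3,0,0],0,0],
  [[0.4,0,0],0,0],
  [[0.5,0,0],0,0],
  [[0.6,0,0],0,0],
  [[0.7,0,0],0,0],
  [[0.7,0,0],0,0],
  [[0.7,0,0],0,0],
])

```text
clock: 18.45
tcp_pos: [0.5524, 0.198, 0.1121]
orientation: [0.0, 1.0, -0.022, -0.0]
wrist_force: [-4.6, 1.8, -1.0]
finger_gap: 0.0144
```

```bash
python3 - <<'E'
from h import *
c=cam("scene","s10");T=cam("top","t10");a=cv2.imread("pics/s10.png")[130:230,370:490]
b=cv2.imread("pics/t10.png")[130:200,125:255]
cv2.imwrite("pics/m10.png",np.vstack([cv2.resize(a,(480,400),interpolation=cv2.INTER_CUBIC)[:310],cv2.resize(b,(480,258),interpolation=cv2.INTER_CUBIC)]))
s=env.get_state();print(s["tcp_pos"],s["wrist_force"],s["ft_torque"],s["finger_gap"],s["orientation"])
E
```

```text
[0.5524 0.198  0.1121] [-4.3169  1.1801  0.2716] [ 0.2504  1.1479 -0.2834] 0.014023294650048326 [ 0.      0.9998 -0.0217 -0.0004]
```

View pics/m10.png

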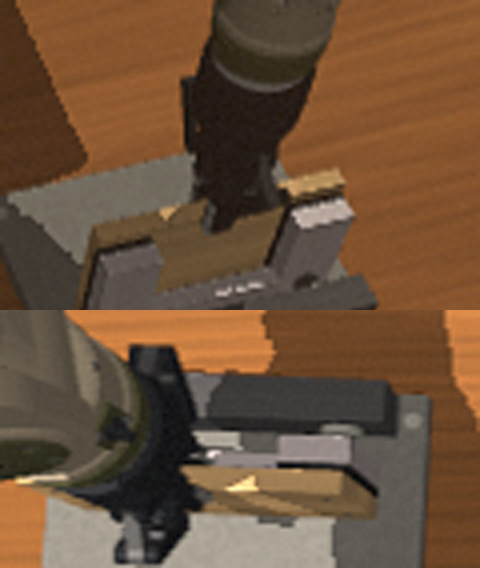

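The panel is touching the fence at about 4.3 N. The z moment (-0.28 N m) says the -y post carries most of it, so I turn slightly clockwise while pressing on slowly.

Emit:
apply_moves([
  [[0.05,0,0],0.2,0],
  [[0.1,0,0],0.4,0],
  [[0.15,0,0],0.6,0],
  [[0.2,0,0],0.6,0],
  [[0.25,0,0],0.6,0],
  [[0.3,0,0],0.6,0],
  [[0.3,0,0],0.6,0],
  [[0.3,0,0],0.6,0],
  [[0.3,0,0],0.6,0],
  [[0.3,0,0],0.6,0],
])

```text
clock: 19.8
tcp_pos: [0.5548, 0.1978, 0.1121]
orientation: [0.0, 1.0, -0.026, -0.001]
wrist_force: [-6.4, 0.6, 0.8]
finger_gap: 0.0146
```

```bash
python3 - <<'E'
from h import *
for i in range(3):
    c=cam("scene","s11");s=env.get_state();print(s["tcp_pos"],s["wrist_force"],s["ft_torque"],s["finger_gap"],s["orientation"])
a=cv2.imread("pics/s11.png")[145:205,375:465]
cv2.imwrite("pics/m11.png",cv2.resize(cv2.convertScaleAbs(a,alpha=1.5),(792,528),interpolation=cv2.INTER_CUBIC))
E
```

```text
[0.5548 0.1978 0.1121] [-6.5221  1.0879  0.4631] [0.2042 1.512  0.1882] 0.014248094334472319 [ 0.0001  0.9997 -0.0264 -0.0009]
[0.5548 0.1979 0.1121] [-6.1411  1.1501  0.7293] [0.2066 1.5438 0.2223] 0.01427912285297887 [ 0.0001  0.9997 -0.0264 -0.0009]
[0.5549 0.1978 0.1121] [-5.6346  1.8254  0.8385] [0.2001 1.5011 0.1702] 0.014224935881022924 [ 0.0001  0.9997 -0.0264 -0.0008]
```

View pics/m11.png

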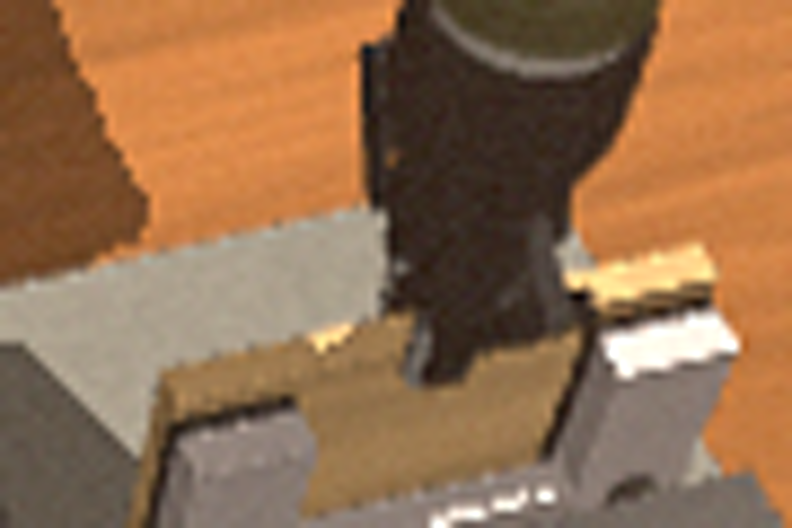

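The moment flipped to +0.2 N m, so both pads are in contact, and the ends line up with the posts' outer edges. I turn back a touch and press on to about 10 N.

Emit:
apply_moves([
  [[0.05,0,0],-0.1,0],
  [[0.1,0,0],-0.2,0],
  [[0.15,0,0],-0.2,0],
  [[0.2,0,0],-0.2,0],
  [[0.25,0,0],-0.2,0],
  [[0.3,0,0],-0.2,0],
  [[0.35,0,0],-0.2,0],
  [[0.4,0,0],-0.2,0],
  [[0.45,0,0],-0.2,0],
  [[0.45,0,0],-0.2,0],
])

```text
clock: 21.2
tcp_pos: [0.5582, 0.1977, 0.1121]
orientation: [0.0, 1.0, -0.025, -0.002]
wrist_force: [-9.8, 1.8, 2.1]
finger_gap: 0.0141
```

Emit:
apply_moves([
  [[0,0,0],0,0],
  [[0,0,0],0,0],
  [[0,0,0],0,0],
  [[0,0,0],0,0],
  [[0,0,0],0,0],
  [[0,0,0],0,0],
  [[0,0,0],0,0],
  [[0,0,0],0,0],
  [[0,0,0],0,0],
  [[0,0,0],0,0],
])

```text
clock: 22.45
tcp_pos: [0.5581, 0.1977, 0.1121]
orientation: [0.0, 1.0, -0.025, -0.002]
wrist_force: [-10.0, 1.4, 3.9]
finger_gap: 0.0141
```

```bash
python3 - <<'E'
from h import *
for i in range(4):
    c=cam("scene","s12");s=env.get_state();print(s["tcp_pos"],s["wrist_force"],s["ft_torque"],s["finger_gap"],s["orientation"])
T=cam("top","t12")
a=cv2.imread("pics/s12.png")[160:210,380:465];b=cv2.imread("pics/t12.png")[135:205,165:250]
f=lambda x,s:cv2.resize(cv2.convertScaleAbs(x,alpha=1.5),s,interpolation=cv2.INTER_CUBIC)
cv2.imwrite("pics/m12.png",f(a,(765,450)));cv2.imwrite("pics/m12t.png",f(b,(680,560)))
E
```

```text
[0.5581 0.1977 0.1121] [-11.0292   1.7221   2.8029] [0.2099 2.1123 0.013 ] 0.014051080096394981 [ 0.0001  0.9997 -0.0247 -0.0019]
[0.5581 0.1977 0.1121] [-10.2722   1.3516   3.8372] [0.2369 2.1422 0.0055] 0.014446035094779151 [ 0.0001  0.9997 -0.0247 -0.0019]
[0.5581 0.1977 0.1121] [-10.043    1.21     3.3102] [0.2362 2.0636 0.0692] 0.014263650866621916 [ 0.0001  0.9997 -0.0247 -0.0019]
[0.5581 0.1977 0.1121] [-9.4563  2.1103  3.447 ] [0.2263 2.1224 0.0511] 0.013844217744043496 [ 0.0001  0.9997 -0.0247 -0.0019]
```

View pics/m12.png

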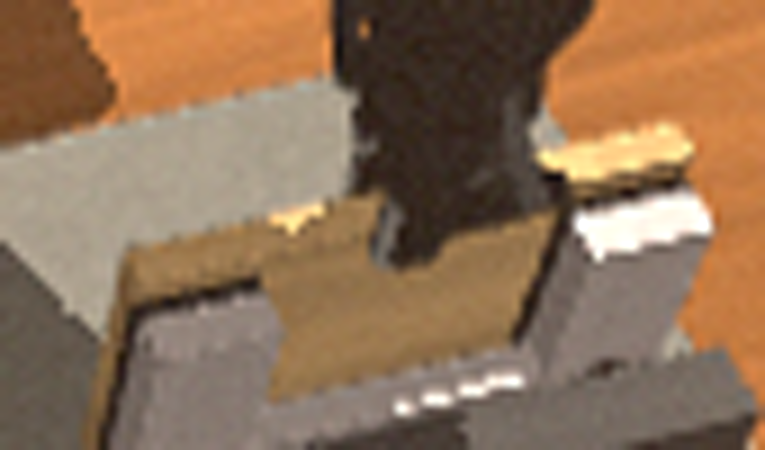

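View pics/m12t.png

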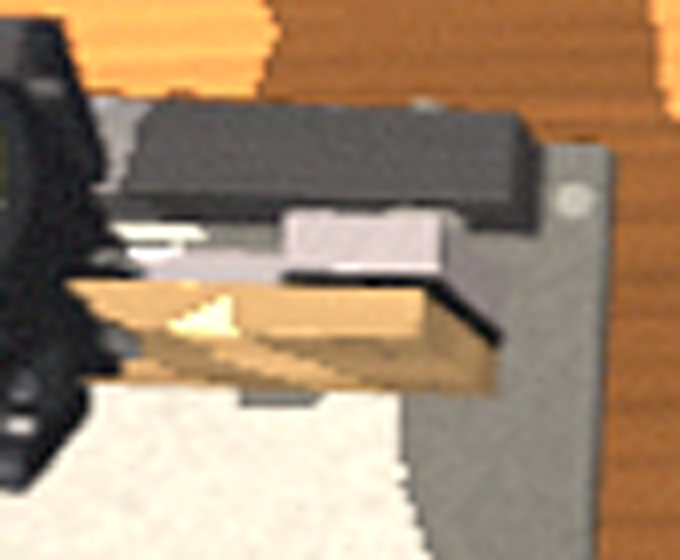

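The wrist reads 10 N, the z moment is about 0, and everything is still. The post top moved from row 173.8 to 168.8 in the top view, about 10 mm. One last numeric check of end alignment and fence travel.

```bash
python3 - <<'E'
from h import *
T=cam("top");S=cam("scene")
t=lambda x,y:(165+(x+.5)/8-.5,135+(y+.5)/8-.5);s=lambda x,y:(380+(x+.5)/9-.5,160+(y+.5)/9-.5)
Y=np.array([.044,.999,0]);X=np.array([.999,-.044,0]);F=np.array([.5605,.2015,.018])
for n,P in dict(panelTop=onz(T,t(424,338),.128),panelTopFar=onz(T,t(425,288),.128),postTop=onz(T,t(441,272),.118),botTop=onz(T,t(495,392),.018),botFar=onz(T,t(497,348),.018),
  scPanelL=onz(S,s(125,248),.128),scPanelR=onz(S,s(690,155),.128),scPostL=onz(S,s(140,310),.118),scPostR=onz(S,s(690,190),.118)).items():
    d=P-F; print(n,"x %.1f y %.1f"%(d@X*1e3,d@Y*1e3))
E
```

```text
panelTop x -8.2 y -100.1
panelTopFar x 6.3 y -99.6
postTop x 13.0 y -101.7
botTop x -6.8 y -98.0
botFar x 7.5 y -97.9
scPanelL x -10.0 y -96.5
scPanelR x 6.5 y 100.0
scPostL x 8.7 y -97.3
scPostR x 13.6 y 99.3
```

The panel's thickness at the top spans x -8 to 6 mm, and at the bottom -7 to 7.5 mm. That puts it about 0.01 rad from upright, with its ends within about 4 mm of the posts' outer edges. I'm handing in.

```bash
python3 - <<'E'
from h import *
print(env.hand_in()); s=env.get_state();print(s["clock"],s["tcp_pos"],s["wrist_force"],s["finger_gap"])
E
```

```text
the job is handed in; nothing more can be done
None
the job is handed in; nothing more can be done
```

The plywood panel now stands upright on the jig board, held by the fingers and pressed against both fence pads with about 10 N. I handed in at about 23 s of the 51 s allowed. The hand-in reports no verdict, so the result rests on my own last checks.

I drew the panel up the slope of its rest, and the grip squared it upright. It had rolled about 0.07 rad in its own plane, so I set it on the board, opened the fingers a few mm to let it settle level, and gripped again. I then advanced slowly until it touched the fence, trimmed the yaw using the wrist moment, and pressed on.

**Last checks:**
- **Force:** the wrist read 9.5–11 N along the pressing direction. The moment about the vertical was near zero, so both pads share the load.
- **Fence travel:** from the images the fence moved back about 9–13 mm; the upright lean came out at about 0.01 rad.
- **Ends and flatness:** the ends are within about 4 mm of the posts' outer edges, and no gap showed at either pad.
- **Bystanders:** nothing went near the screwdriver, jar or sanding block, but I did not re-measure their positions.

**Disagreements:**
- The scene camera put some heights 2–5 mm lower than the geometry says they should be.
- A vertical load of about 3–4 N appeared while pressing, so the panel is resting lightly on the board or dragging on the pads. I left it as it was.

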